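# Pull out the telescoping drying rail and hold it

### The job

Press the release button on top of the drying rail's housing so that the rail springs out to its first stop, then take the rail by the grip at its end and pull it straight out to its second stop, as far as it goes. It springs back if let go, so finish while still holding the grip with the rail fully out. Leave the vase, the jar and the cup standing where they are.

Things in the scene. Friction and masses are not known exactly. Their poses are not given: they have to be found in the camera images.
- stand: drying-rail stand, fixed: white box housing 250 mm long, 56 wide, 52 high (top 152 mm above the worktop) on a 70 mm wide white pedestal with a 110 mm wide foot, both starting 45 mm behind the mouth. Origin on the worktop below the middle of the housing's open mouth; +x points back along the housing, z up; the rail comes out along -x over free worktop.
- button_top (a point): centre of the top of the release button: round, steel, 28 mm diameter, in a 44 mm grey ring on the housing's top, 75 mm behind the mouth; 168 mm above the worktop when up, 10 mm above its ring. Pressed straight down 6 mm it takes 1.5 N at first, 5 N at the bottom; it lets the rail go at about 4 mm and springs back up when let go.
- button (a joint): travel of the release button: 0 m up, 0.006 m fully down.
- section1 (a joint): how far the outer tube of the rail (22 mm diameter) has come out: 0 m latched in, 0.05 m at the first stop. Let go by the button, a spring of 2 to 4 N drives it out in about 1 s, carrying the grip 50 mm out of the mouth; it then latches there, with up to 3 mm of play.
- section2 (a joint): how far the inner rod (14 mm diameter) with the grip has been pulled out of the outer tube: 0 m in, 0.10 m at the second stop, a hard end. A spring pulls it back in with 4 N at 0 and 9 N at 0.10 m.
- grip: grip at the rail's end: ribbed grey block 36 mm long (along the rail), 26 wide, 30 high, with a disc 46 mm across, 8 mm thick on its outer (-x) end. Origin at the block's centre, 126 mm above the worktop; axes as the stand's. Its centre is 18 mm behind the mouth before release (only the disc shows), 32 mm before it at the first stop, 132 mm before it at the second.
- vase: bystander: round blue ceramic vase, 90 mm wide, 120 mm high, loose; origin at the centre of its underside.
- jar: bystander: white plastic jar, 64 mm wide, 100 mm high, loose; origin at the centre of its underside.
- cup: bystander: grey measuring cup, 70 mm wide, 70 mm high, loose; origin at the centre of its underside.

How it is judged:
By the outcome, as a careful person would: the job done as asked, in the order asked, and still so for the second after the job is handed in, while the arm keeps its last pose, push and grip.
It also fails if it takes over 40 s, if anything falls off the work surface, if the arm or the gripper's body presses on something with over 40 N, if the wrist force passes 120 N, or if a joint passes its speed limit or range.

### The arm

A 6-joint arm with a two-finger parallel gripper is mounted at the origin on the work surface. World frame = base frame: x ahead of the robot, y to its left, z up, the work surface at z = 0. Lengths are in m, angles in rad, forces in N, time in s.
With the tool pointing down it reaches from about 0.3 to 0.775 m from the base axis. Payload 14.6 kg.
Tool frame: the origin (TCP) lies at the very end of the fingers, on their centre line; the grasp point (between the pads) lies 19 mm behind it; z points along the fingers, y is the line along which they close (so a half turn about z gives the same grasp; the last joint's range is limited). The gripper opens to 94 mm and grips with 3 to 60 N. Pads are 16 mm wide; open, the fingers measure 119 mm over their backs; the gripper's body (75 mm by 177 mm) begins 78 mm behind the grasp point.
Start: joints at [-0.067, 0.3, 1.521, -0, 1.321, -0.067], TCP at [0.55, -0, 0.205] pointing down, gripper open.
Joint ranges: [-3.03, 3.03], [-0.79, 2.21], [0.23, 2.52], [-1.04, 4.18], [0, 3.07], [-2.55, 2.55]. Speed limits (rad/s): [2.22, 2.22, 2.57, 3.14, 3.14, 3.14].

### API

Orientations are given as [roll, pitch, yaw] about the fixed x, y, z axes, in that order (R = Rz(yaw) Ry(pitch) Rx(roll)).
In Python, from station import ctrl gives the robot as it stands.
- The arm moves only by the shell command python3 -m pendant 'ROWS' [OPENING] [FORCE]. ROWS is JSON, a list of rows, each a list of 2 entries, a list of its own where there are three numbers: the shift along the world's x, y, z in cm, then the turn about the world's z in rad. A call has 1 to 20 rows; each row shifts and turns the commanded pose from where the row before left it; what a row does not reach is not made up. A row lasts 1/12 s, in which the tool goes at most 41.7 mm and 7.16 degrees, less where a joint would pass 70% of its speed; a pose out of reach is approached as far as the arm can. A call is refused whole if a number of a shift passes 4.17 or a number of a turn 0.125, either way. A call with a gripper value outside its range is refused whole. OPENING is the opening, from 0 (shut) to 1 (fully open), set as the call begins (- or left out, the last holds). The fingers move at their own pace and stop on an object; FORCE is the grip in N (left out, the last holds). Time passes only in rows, so rows that do not move let the fingers close. It gives the time, the measured TCP pose, the force, the opening and the grip force at its end, in the units of the state.
- ctrl.get_obs(): the state, without advancing time (a new reading comes with each control period).
- ctrl.camera(name): name is "scene" or "side" or "wrist"; returns a dict with "color" (384x512x3 uint8, red, green, blue), "intrinsics" (3x3 intrinsics, pixels), "k1" (the pictures are not rectified: a ray, as slopes to the right and down, at radius r is drawn at 1 + k1 r^2 times it, then the intrinsics apply), "camera_from_world" (4x4, takes a point from world to camera coordinates). Camera axes: x right, y down, z forward; pixel columns grow to the right and rows downward; lengths in m; the calibration is good to about 2 mm. A picture is of the moment at which its call begins. There is no depth.
- ctrl.hand_in(): hands the job in; it is judged then, once.
The state is a dict: "time_s": time; "qpos": joint angles; "joint_vel": joint speeds; "tau": joint torques, N m; "ee_pos": TCP position; "eef_rot": TCP orientation; "force": force on the tool from outside, world axes, zero at the start; "moment": the same for the moment, N m; "grip_width": finger opening in m; "grip_force": force on a finger pad.
Only numpy, scipy, OpenCV 4.12 (cv2) and the standard library are available. Lean on these libraries where they do the work, as an engineer would, in place of code of your own. Each camera call takes 0.05 s, during which the arm holds its last target. There are 200 camera calls.

## Working session

There is one attempt and no reset: what is moved stays moved. The work goes in short steps, Python scripts to look and compute and a shell command to move; the robot and the scene stay as the last step left them, time stands still between calls to the robot, and variables do not carry over. Pictures are saved under pics/ and viewed, at most 10 in all, crops included, and the job is handed in when it is done.

```bash
mkdir -p pics; cat > h.py <<'E'
import numpy as np,cv2
from station import ctrl
def ray(c,uv):
    K=c["intrinsics"];k=float(c["k1"])
    p=cv2.undistortPoints(np.array([[uv]],float),np.array(K,float),np.array([k,0,0,0,0.]))[0,0]
    T=np.array(c["camera_from_world"]);R=T[:3,:3]
    return -R.T@T[:3,3], R.T@np.array([p[0],p[1],1])
def onz(c,uv,z):
    o,d=ray(c,uv);return o+d*(z-o[2])/d[2]
def proj(c,P):
    T=np.array(c["camera_from_world"]);q=T[:3,:3]@np.array(P)+T[:3,3]
    return cv2.projectPoints(q[None],np.zeros(3),np.zeros(3),np.array(c["intrinsics"],float),np.array([float(c["k1"]),0,0,0,0]))[0].ravel()
E
python3 - <<'E'
from h import *
a=[]
for n in("scene","side","wrist"):
    c=ctrl.camera(n);i=c["color"][:,:,::-1];cv2.imwrite(f"pics/{n}0.png",i);a.append(i)
    print(n,ray(c,(256,192)))
E
```

```text
scene (array([ 1.14763316, -0.36497838,  0.62634402]), array([-0.63723822,  0.45643756, -0.62144907]))
side (array([ 0.25648523, -0.57573915,  0.88020588]), array([ 0.35018134,  0.61035677, -0.71065353]))
wrist (array([0.54975685, 0.07192788, 0.38467848]), array([ 0.00950707, -0.25083021, -0.96804778]))
```

View pics/scene0.png

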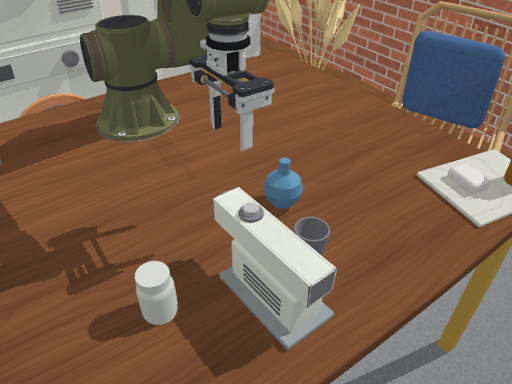

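View pics/side0.png

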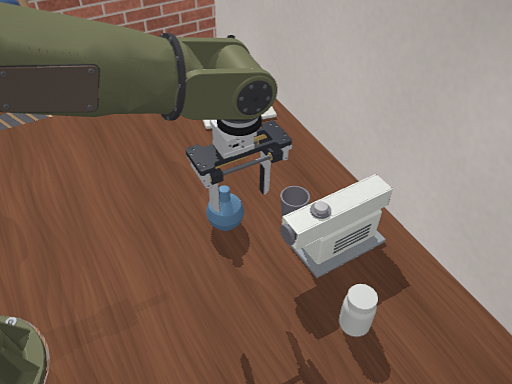

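The scene view shows the button at about (251,210), with the housing's back-top edge running (308,290) to (333,270). In the side view the button is at (321,208), the disc near (289,232), the vase at (225,210), the cup at (295,200) and the jar at (358,310).

```bash
python3 - <<'E'
from h import *
s=ctrl.camera("scene");d=ctrl.camera("side")
print("btn",onz(s,(251,209),.168),onz(d,(320.5,207.5),.168))
for p in[(215,197),(237,190),(335,268),(308,290)]:print("hs",p,onz(s,p,.152))
for p in[(283,216),(301,231),(391,193),(375,178)]:print("hd",p,onz(d,p,.152))
for n,c,t,z in[("vase",s,(285,162),.12),("vase",d,(224,188),.12),("jar",s,(152,268),.1),("jar",d,(363,294),.1),("cup",s,(313,227),.07),("cup",d,(295,197),.07)]:print(n,onz(c,t,z))
big=[]
for c,(x,y) in((s,(190,160)),(d,(260,150))):
    im=cv2.resize(np.ascontiguousarray(c["color"][y:y+150,x:x+160,::-1]),None,fx=2.5,fy=2.5,interpolation=cv2.INTER_CUBIC);big.append(im)
cv2.imwrite("pics/z1.png",np.hstack(big))
E
```

```text
btn [ 0.71030243 -0.06161305  0.168     ] [ 0.70148167 -0.06391346  0.168     ]
hs (215, 197) [ 0.63136863 -0.08541903  0.152     ]
hs (237, 190) [ 0.63669453 -0.041844    0.152     ]
hs (335, 268) [ 0.87745501 -0.02484226  0.152     ]
hs (308, 290) [ 0.88522767 -0.08469643  0.152     ]
hd (283, 216) [ 0.63064936 -0.03610758  0.152     ]
hd (301, 231) [ 0.64151398 -0.08695272  0.152     ]
hd (391, 193) [ 0.86886245 -0.08823068  0.152     ]
hd (375, 178) [ 0.86797059 -0.03522674  0.152     ]
vase [0.57908079 0.11787418 0.12      ]
vase [0.57394051 0.12173178 0.12      ]
jar [ 0.67550762 -0.23574197  0.1       ]
jar [ 0.68878378 -0.23919953  0.1       ]
cup [0.72926013 0.07166905 0.07      ]
cup [0.72867956 0.06271406 0.07      ]
```

View pics/z1.png

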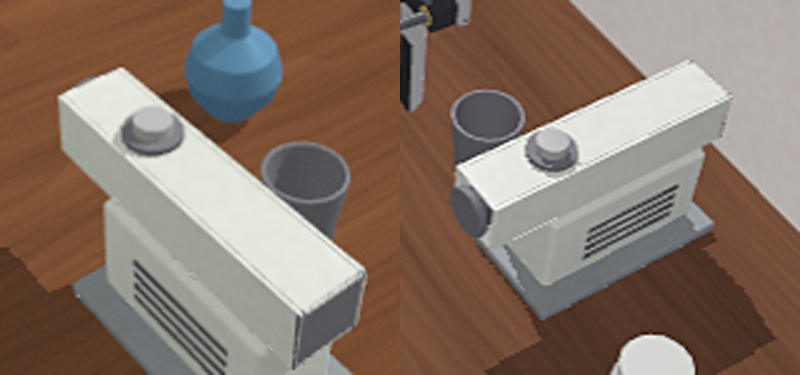

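```bash
python3 - <<'E'
from h import *
s=ctrl.camera("scene");d=ctrl.camera("side")
def tri(a,b):
    o,u=ray(s,a);p,v=ray(d,b);A=np.c_[u,-v];t=np.linalg.lstsq(A,p-o,rcond=None)[0];P=o+u*t[0];Q=p+v*t[1];print((P+Q)/2,"gap",np.linalg.norm(P-Q))
tri((251.2,205.2),(320,207))
tri((214,198.8),(298,233));tri((238.8,187.2),(282.8,216.8));tri((336,267.2),(376,174))
for p in[(251.2,205.2)]:print(onz(s,p,.168))
for p in[(214,198.8),(238.8,187.2),(336,267.2),(308.8,286)]:print(onz(s,p,.152))
for p in[(298,233),(282.8,216.8),(376,174),(392,189)]:print(onz(d,p,.152))
o=ctrl.get_obs();print(o["ee_pos"],o["eef_rot"],o["time_s"],o["force"])
E
```

```text
[ 0.70292272 -0.05823655  0.16693845] gap 0.005330860165030278
[ 0.63375138 -0.08860139  0.15134748] gap 0.000891228727051621
[ 0.6304497  -0.03484222  0.15019145] gap 0.0025827062666770066
[ 0.87814013 -0.02485331  0.15279629] gap 0.002856255713428063
[ 0.70240233 -0.05573889  0.168     ]
[ 0.63473724 -0.08949463  0.152     ]
[ 0.63156516 -0.03452896  0.152     ]
[ 0.87717731 -0.02251735  0.152     ]
[ 0.88043689 -0.07908451  0.152     ]
[ 0.63351713 -0.08850252  0.152     ]
[ 0.62916371 -0.03778335  0.152     ]
[ 0.87812449 -0.02604109  0.152     ]
[ 0.87871926 -0.07975895  0.152     ]
[5.49942458e-01 5.97537150e-06 2.05341282e-01] [-3.14134990e+00 -1.73787788e-05  1.57081429e+00] 0.35 [-0.05623505 -0.59904106 -0.18470832]
```

```bash
python3 -m pendant '[[[1.2,-0.45,0],-0.118],[[1.2,-0.45,0],-0.118],[[1.2,-0.45,0],-0.118],[[1.2,-0.45,0],-0.118],[[1.2,-0.45,0],-0.118],[[1.2,-0.45,0],-0.118],[[1.2,-0.45,0],-0.118],[[1.2,-0.45,0],-0.118],[[1.2,-0.45,0],-0.118],[[1.2,-0.45,0],-0.118],[[1.2,-0.45,0],-0.118],[[1.2,-0.45,0],-0.118],[[1.2,-0.45,0],-0.118],[[0,0,-1],0],[[0,0,0],0],[[0,0,0],0]]' 0 10
python3 - <<'E'
from h import *
big=[]
for n,(x,y) in(("scene",(190,130)),("side",(240,110))):
    c=ctrl.camera(n)
    big.append(cv2.resize(np.ascontiguousarray(c["color"][y:y+150,x:x+160,::-1]),None,fx=2.5,fy=2.5,interpolation=cv2.INTER_CUBIC))
cv2.imwrite("pics/z2.png",np.hstack(big));o=ctrl.get_obs();print(o["ee_pos"],o["eef_rot"],o["qpos"],o["force"],o["grip_width"])
E
```

```text
time_s: 1.68
ee_pos: [0.7052, -0.0582, 0.1941]
eef_rot: [-3.141, 0.002, 0.041]
force: [-0.4, -0.9, 1.1]
grip_width: 0.0005
grip_force: 0.0
[ 0.70552961 -0.05819646  0.19559897] [-3.14153781e+00  1.35803722e-04  3.97020517e-02] [-1.34034977e-01  6.77364761e-01  9.93755739e-01  3.06929142e-05
  1.47061539e+00  1.39705623e+00] [0.76169847 0.31213299 0.83776979] 0.0006222263259845209
```

View pics/z2.png

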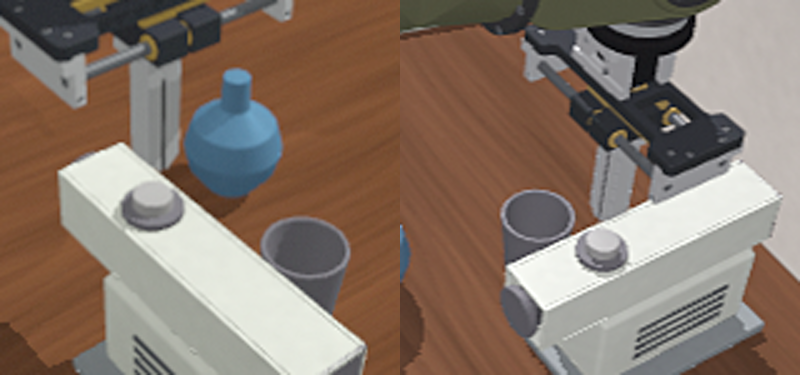

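The closed fingertip sits at crop (155,170) in the scene view and (210,218) in the side view. That is about 27 mm straight above the button in both, so I can press.

```bash
python3 -m pendant '[[[0,0,-1],0],[[0,0,-0.8],0],[[0,0,-0.4],0],[[0,0,-0.4],0],[[0,0,-0.3],0],[[0,0,-0.2],0],[[0,0,-0.2],0],[[0,0,0],0],[[0,0,0],0]]'
```

```text
time_s: 2.53
ee_pos: [0.706, -0.0585, 0.1627]
eef_rot: [3.142, -0.0, 0.037]
force: [-3.0, 1.1, 4.3]
grip_width: 0.0002
grip_force: 2.1
```

```bash
python3 -m pendant '[[[0,0,0],0],[[0,0,1],0],[[0,0,2],0],[[0,0,2.5],0],[[-1.5,0,0],0],[[-1.5,0,0],0],[[-1.5,0,0],0],[[-1.5,0,0],0],[[-1.5,0,0],0],[[-1.5,0,0],0],[[-1.5,-0.4,0],0],[[0,0,0],0],[[0,0,0],0],[[0,0,0],0]]' 1
python3 - <<'E'
from h import *
big=[]
for n,(x,y) in(("scene",(170,130)),("side",(220,140))):
    c=ctrl.camera(n)
    big.append(cv2.resize(np.ascontiguousarray(c["color"][y:y+150,x:x+160,::-1]),None,fx=2.5,fy=2.5,interpolation=cv2.INTER_CUBIC))
cv2.imwrite("pics/z3.png",np.hstack(big));cv2.imwrite("pics/w3.png",ctrl.camera("wrist")["color"][:,:,::-1]);o=ctrl.get_obs();print(o["ee_pos"],o["force"],o["grip_width"])
E
```

```text
time_s: 3.7
ee_pos: [0.6016, -0.0625, 0.2178]
eef_rot: [3.141, -0.001, 0.037]
force: [1.0, 0.2, 0.3]
grip_width: 0.0906
grip_force: 0.0
[ 0.60147113 -0.06240841  0.21719302] [-0.3278034   0.16825104 -0.4933943 ] 0.09384685446594762
```

View pics/z3.png

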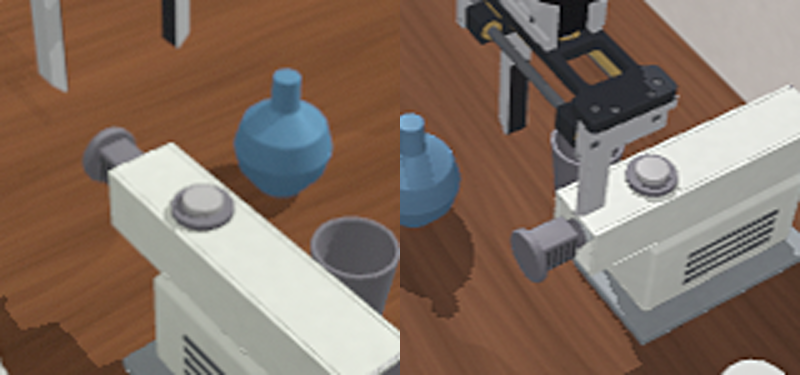

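View pics/w3.png

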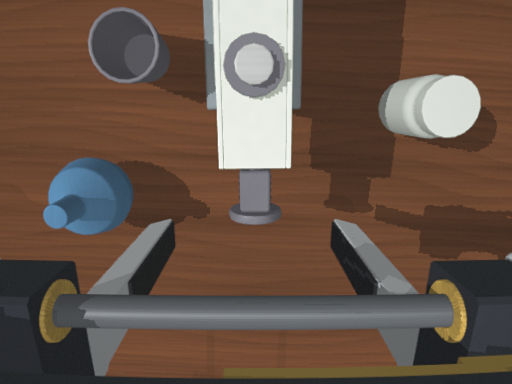

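The wrist view shows the rail out. The block's top runs from the mouth at (256,168) to the disc at about (255,205), and the disc's top rim is at about (255,203–220).

```bash
python3 - <<'E'
from h import *
c=ctrl.camera("wrist")
for p,z in[((219,168),.152),((291,167),.152),((254,64),.168),((240,190),.141),((270,190),.141),((255,204),.141),((255,170),.141)]:print(p,onz(c,p,z))
o=ctrl.get_obs();print(o["ee_pos"])
for P in [(.6,-.0635,.126),(.6,-.0635,.141)]:print(proj(c,P))
E
```

```text
(219, 168) [ 0.6281907  -0.03580893  0.152     ]
(291, 167) [ 0.63102087 -0.09149806  0.152     ]
(254, 64) [ 0.70315023 -0.06001694  0.168     ]
(240, 190) [ 0.60842281 -0.05221415  0.141     ]
(270, 190) [ 0.60932629 -0.07689152  0.141     ]
(255, 204) [ 0.59686324 -0.0650172   0.141     ]
(255, 170) [ 0.62557489 -0.06390532  0.141     ]
[ 0.60136872 -0.06238616  0.21717185]
[253.26514674 195.58477065]
[253.31967776 200.31559757]
```

```bash
python3 - <<'E'
from h import *
c=ctrl.camera("wrist")
for p,z in[((229,212),.126),((281,212),.126),((255,222),.149),((255,222),.141)]:print(p,onz(c,p,z))
for x in(.580,.572,.59):print(x,[proj(c,(x,-.0645,z)).round() for z in(.149,.141,.126)])
im=c["color"][150:250,190:320,::-1];im0=cv2.imread("pics/w3.png")[150:250,190:320]
print(np.abs(im.astype(int)-im0).mean())
cv2.imwrite("pics/w4.png",cv2.resize(np.ascontiguousarray(im),None,fx=5,fy=5,interpolation=cv2.INTER_CUBIC))
s=ctrl.camera("scene");d=ctrl.camera("side")
# disc centre, outer face seen in side crop z3 ((126,255)), scene crop inner face
for n,c,p in(("side",d,(220+129/2.5,140+254/2.5)),("scene",s,(170+108/2.5,130+155/2.5))):print(n,onz(c,p,.126),[proj(c,(x,-.0645,.126)).round() for x in(.572,.58,.59)],p)
E
```

```text
(229, 212) [ 0.58404193 -0.04255042  0.126     ]
(281, 212) [ 0.58572571 -0.08865944  0.126     ]
(255, 222) [ 0.58380555 -0.06545398  0.149     ]
(255, 222) [ 0.58091659 -0.06563193  0.141     ]
0.58 [array([254., 226.]), array([254., 223.]), array([254., 217.])]
0.572 [array([253., 235.]), array([253., 232.]), array([253., 226.])]
0.59 [array([254., 215.]), array([254., 212.]), array([254., 206.])]
1.4407179487179487
side [ 0.58819088 -0.06508912  0.126     ] [array([264., 244.]), array([268., 243.]), array([272., 241.])] (271.6, 241.6)
scene [ 0.58801971 -0.06514641  0.126     ] [array([209., 188.]), array([211., 190.]), array([214., 192.])] (213.2, 192.0)
```

View pics/w4.png

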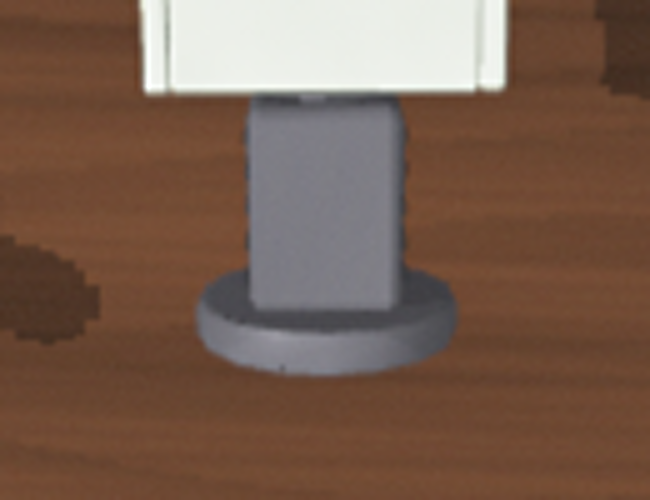

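The block spans rows 170–212, which is 35 mm long and matches. Its centre is only about 23 mm before the mouth, so the rail may still be sliding out. I'll wait and measure again.

```bash
cat > m.py <<'E'
from h import *
c=ctrl.camera("wrist");i=c["color"].astype(int)
sat=i.max(2)-i.min(2)
col=np.median(sat[:,250:260],axis=1);r=np.where(col[170:300]>30)[0]
row=170+r[0] if len(r) else None;print("disc end row",row,onz(c,(255,row),.149),ctrl.get_obs()["time_s"])
E
python3 m.py; python3 -m pendant '[[[0,0,0],0],[[0,0,0],0],[[0,0,0],0],[[0,0,0],0],[[0,0,0],0],[[0,0,0],0],[[0,0,0],0],[[0,0,0],0]]'|head -1; python3 m.py
```

```text
disc end row 226 [ 0.58008381 -0.06563258  0.149     ] 4.1
time_s: 4.77
disc end row 228 [ 0.57811304 -0.06577497  0.149     ] 4.8167
```

```bash
python3 -m pendant '[[[0,0,0],0],[[0,0,0],0],[[0,0,0],0],[[0,0,0],0],[[0,0,0],0],[[0,0,0],0],[[0,0,0],0],[[0,0,0],0],[[0,0,0],0],[[0,0,0],0],[[0,0,0],0],[[0,0,0],0],[[0,0,0],0],[[0,0,0],0],[[0,0,0],0],[[0,0,0],0],[[0,0,0],0],[[0,0,0],0]]'|head -1; python3 m.py
```

```text
time_s: 6.32
disc end row 230 [ 0.57636063 -0.06584029  0.149     ] 6.3667
```

```bash
python3 -m pendant '[[[0,-0.25,-0.5],0],[[0,0,-1],0],[[0,0,-1],0],[[0,0,-1],0],[[0,0,-1],0],[[0,0,-1],0],[[0,0,-1],0],[[0,0,-1],0],[[0,0,-1],0],[[0,0,-1],0],[[0,0,-1],0],[[0,0,-0.5],0],[[0,0,0],0],[[0,0,0],0],[[0,0,0],0]]'
python3 m.py
python3 - <<'E'
from h import *
cv2.imwrite("pics/w5.png",ctrl.camera("wrist")["color"][:,:,::-1])
E
```

```text
time_s: 7.62
ee_pos: [0.6013, -0.065, 0.108]
eef_rot: [3.141, -0.001, 0.037]
force: [0.2, 0.3, -0.2]
grip_width: 0.0937
grip_force: 0.0
disc end row None [nan nan nan] 7.6667
```

View pics/w5.png

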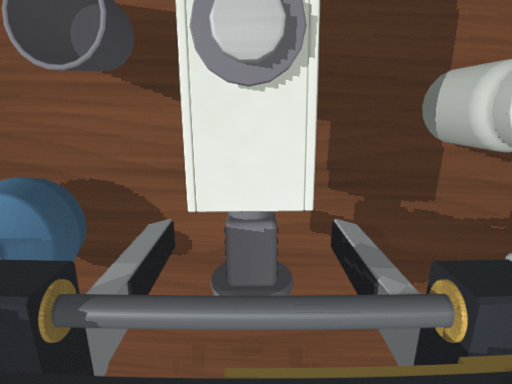

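The fingers straddle the block, which spans (228–276, 216–283), and the jaws are centred on it.

```bash
python3 - <<'E'
from h import *
c=ctrl.camera("wrist")
for p in[(252,217),(252,283)]:print(onz(c,p,.141))
E
python3 -m pendant '[[[0,0,0],0],[[0,0,0],0],[[0,0,0],0],[[0,0,0],0],[[0,0,0],0],[[0,0,0],0],[[0,0,0],0],[[0,0,0],0],[[0,0,0],0],[[0,0,0],0]]' 0 40
```

```text
[ 0.6226704  -0.06430919  0.141     ]
[ 0.58699715 -0.06560081  0.141     ]
time_s: 8.6
ee_pos: [0.601, -0.065, 0.1074]
eef_rot: [-3.142, 0.0, 0.037]
force: [-0.0, 0.7, -0.2]
grip_width: 0.0308
grip_force: 0.0
```

```bash
python3 -m pendant '[[[0,0,0],0],[[0,0,0],0],[[0,0,0],0],[[0,0,0],0],[[0,0,0],0]]'
```

```text
time_s: 9.02
ee_pos: [0.6009, -0.0644, 0.1074]
eef_rot: [-3.141, 0.0, 0.037]
force: [-1.7, 5.6, 1.1]
grip_width: 0.0257
grip_force: 40.0
```

```bash
python3 -m pendant '[[[-0.3,0.05,0],0],[[-0.6,-0.02,0],0],[[-0.6,-0.02,0],0],[[-0.6,-0.03,0],0],[[-0.6,-0.02,0],0],[[-0.6,-0.02,0],0],[[-0.6,-0.03,0],0],[[-0.6,-0.02,0],0],[[-0.6,-0.02,0],0],[[-0.6,-0.03,0],0],[[0,0,0],0],[[0,0,0],0]]'
```

```text
time_s: 10.02
ee_pos: [0.5438, -0.0671, 0.1075]
eef_rot: [3.141, -0.001, 0.037]
force: [6.8, -1.2, -4.6]
grip_width: 0.0257
grip_force: 40.0
```

```bash
python3 -m pendant '[[[-0.6,-0.02,0],0],[[-0.6,-0.02,0],0],[[-0.6,-0.03,0],0],[[-0.6,-0.02,0],0],[[-0.6,-0.02,0],0],[[-0.4,-0.02,0],0],[[-0.3,-0.01,0],0],[[0,0,0],0],[[0,0,0],0]]'
```

```text
time_s: 10.77
ee_pos: [0.5071, -0.0687, 0.1075]
eef_rot: [3.14, -0.002, 0.036]
force: [8.3, -5.6, -6.1]
grip_width: 0.0258
grip_force: 40.0
```

```bash
python3 -m pendant '[[[-0.2,-0.04,-0.03],0],[[-0.2,-0.04,-0.03],0],[[-0.2,-0.02,0],0],[[0,0,0],0],[[0,0,0],0]]'; python3 -m pendant '[[[-0.1,0,0],0],[[-0.1,0,0],0],[[0,0,0],0],[[0,0,0],0]]'
```

```text
time_s: 11.18
ee_pos: [0.5015, -0.0691, 0.1074]
eef_rot: [3.141, -0.003, 0.037]
force: [8.4, 1.4, -1.3]
grip_width: 0.0258
grip_force: 40.0
time_s: 11.52
ee_pos: [0.4996, -0.0692, 0.1074]
eef_rot: [3.141, -0.003, 0.037]
force: [9.2, 0.9, -0.8]
grip_width: 0.0258
grip_force: 40.0
```

```bash
python3 -m pendant '[[[-0.1,0,0],0],[[-0.1,0,0],0],[[0,0,0],0],[[0,0,0],0]]'; python3 -m pendant '[[[-0.1,-0.01,0],0],[[-0.1,0,0],0],[[0,0,0],0],[[0,0,0],0]]'
```

```text
time_s: 11.85
ee_pos: [0.4976, -0.0693, 0.1074]
eef_rot: [3.141, -0.003, 0.037]
force: [8.8, -0.5, -0.3]
grip_width: 0.0258
grip_force: 40.0
time_s: 12.18
ee_pos: [0.4957, -0.0694, 0.1074]
eef_rot: [3.141, -0.003, 0.037]
force: [9.5, 0.9, -2.2]
grip_width: 0.0258
grip_force: 40.0
```

```bash
python3 -m pendant '[[[-0.1,0,0],0],[[-0.1,-0.01,0],0],[[0,0,0],0],[[0,0,0],0]]'; python3 m.py; python3 - <<'E'
from h import *
a=ctrl.camera("wrist");d=ctrl.camera("side")
cv2.imwrite("pics/w6.png",np.hstack([a["color"][:,100:420,::-1],d["color"][:,140:460,::-1]]))
E
```

```text
time_s: 12.52
ee_pos: [0.4951, -0.0694, 0.1076]
eef_rot: [3.141, -0.007, 0.037]
force: [21.3, 1.5, -8.8]
grip_width: 0.0259
grip_force: 40.0
disc end row None [nan nan nan] 12.5667
```

View pics/w6.png

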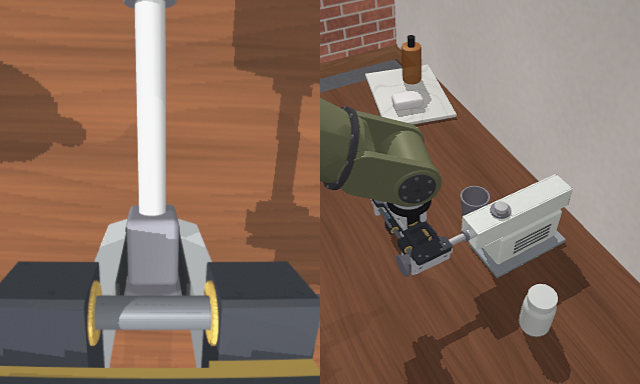

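The pull force jumped from 9.5 to 21 N after 106 mm (100 mm plus play), so the rail is at the hard stop. The pictures show the rod fully out and the grip held at about (155,250), with the jar, cup and vase unmoved or out of view. Next I'll check that it holds steady and that the vase is still in place.

```bash
python3 -m pendant '[[[0,0,0],0],[[0,0,0],0],[[0,0,0],0],[[0,0,0],0],[[0,0,0],0],[[0,0,0],0]]'; python3 - <<'E'
from h import *
c=ctrl.camera("scene");i0=cv2.imread("pics/scene0.png").astype(int)
for n,(x,y,w,h) in dict(vase=(262,155,44,55),jar=(133,260,48,65),cup=(294,216,38,25)).items():
    print(n,np.abs(c["color"][y:y+h,x:x+w,::-1]-i0[y:y+h,x:x+w]).mean())
E
```

```text
time_s: 13.17
ee_pos: [0.4951, -0.0694, 0.1076]
eef_rot: [3.141, -0.007, 0.037]
force: [21.5, 1.3, -8.2]
grip_width: 0.0261
grip_force: 40.0
vase 1.3610192837465565
jar 2.168376068376068
cup 1.304561403508772
```

```bash
python3 -c "
from station import ctrl
print(ctrl.hand_in())"
```

```text
the job is handed in; nothing more can be done
None
```

The job is handed in: the button was pressed, the rail sprang out and was pulled to its second stop (the pull jumped to about 21 N there), and the arm is still holding the grip at 40 N; the vase, jar and cup did not move.

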